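# Draw the blue jar tray forward from the deep glovebox shelf with the reach hook

### The job

Take the orange-handled reach hook from its rest, hook its claw over the front lip of the blue tray deep in the shelf and draw that tray forward until it comes up square and snug against the yellow stop bar, finishing with a light firm pull, about 6 N more than it takes to slide it, held a moment, and never pulling or pressing on the tray with 15 N or more. Move the tray with the hook alone and keep its jars standing; then unhook without pushing the tray back and lay the hook back in its rest as it was, leaving everything else where it stands.

Things in the scene. Friction and masses are not known exactly. Their poses are not given: they have to be found in the camera images.
- hook: Reach hook, 0.16 kg. Origin = centre of its orange handle, a bar 120 (x) x 18 (y) x 22 (z) mm, gripped across the 18 mm; x runs to the claw, z up. An 8 mm steel rod goes on from the handle's front end, level with the origin, to x = 125 mm and there bends down into the claw (point hook_claw). Centre of mass about 25 mm ahead of the origin. A wire eye sticks out 18 mm behind the handle
- hook_claw (a point): Middle of the claw's round end (radius 4 mm): 122 mm ahead of the hook's origin, 24 mm below it. The claw is an 8 mm rod, so its lowest point is 28 mm below the origin; it reaches 24 mm below the underside of the level rod and leans 3 mm back to the handle
- hook_rest: Fixed dark steel bench rest, plate 130 x 70 x 8 mm; origin under its centre on the table, x along it towards the claw. Two wire forks at x = -46 and +46 mm carry the handle: each a U 24 mm wide inside, flaring to 44 mm at its top, 95 mm above the table; the handle's underside lies 55 mm up. The gap between the forks is free for gripping
- hook_seat (a point): Where the hook's origin lies when the hook is in its rest: 66 mm above the table over the rest's centre; axes as the rest's
- shelf: Fixed aluminium shelf 340 deep (x, away from the robot) x 340 wide mm; origin on the table under the middle of its front edge, z up. Board top at z = 45 mm; two 160 mm lanes centred at y = +-84 mm, parted by a 15 mm high strip; side flanges 18 mm high. Over it, from x = 85 mm inwards, a deck of wires at z = 150 mm (underside 147) on four posts at the sides, stock at its back
- stop_rails: Two slotted side brackets fixed on the shelf; origin and axes are the shelf's. They carry the yellow stop bar, 4 mm thick and 14 mm high over the board, full width, clamped by thumb screws at the sides. The bar's inner face, where the tray's front wall stops, may be set anywhere from x = 4 to 29 mm: its setting is not in these readings and must be found by feel or sight. It is rigid
- blue_tray: Blue open tray holding three jars, loose in one lane, set back and perhaps askew; 150 (x) x 115 (y) x 42 (z) mm, walls and floor 4 mm, about 0.3 to 0.5 kg plus jars. Origin at the foot of the front wall's outer face, mid-width; x back into the tray, z up. The front wall spans x = 0 to 4 mm; a lip 4 mm thick turns out 5 mm to the front at its top. The jars stand over 55 mm behind it
- blue_tray_lip (a point): Top of the middle of the tray's front wall: 2 mm behind the origin, 42 mm above the tray's underside
- jar1: White jar with black lid standing loose in the blue tray, diameter 34 mm, 50 mm tall, 80 g, origin under its base; nothing holds it upright
- jar2: Second such jar in the blue tray
- jar3: Third such jar in the blue tray
- white_tray: White tray of the same size with red-capped vials, in the other lane; leave it. Origin as the blue tray's
- tip_box: Green pipette tip box with clear lid, 122 x 84 x 62 mm, on the table; leave it. Origin under its centre
- amber_bottle: Amber reagent bottle, diameter 72 mm, 170 mm tall; leave it. Origin under its base
- wipes_box: Green and white wipes box 120 x 210 x 50 mm; leave it. Origin under its centre
- sample_vial: Small white vial with red cap, diameter 28 mm, 46 mm tall; leave it. Origin under its base
- meter: White desk humidity meter 110 mm wide, 75 mm tall; leave it. Origin under its centre
Things that resemble listed ones, but are neither listed nor needed, are in the scene too. Of the things that look like the hook, the smallest one is meant. What is shaped like the hook_rest but purple is not meant.

How it is judged:
On the way, in this order (a step that is already met when the one before it is completed fails the run):
1. the claw is hooked down behind the blue tray's front wall, at least 8 mm below its top (x of hook_claw in the frame of blue_tray between 0.004 and 0.045 m and y of hook_claw in the frame of blue_tray between -0.05 and 0.05 m and z of hook_claw in the frame of blue_tray below 0.038 m and x of blue_tray in the frame of shelf above 0.05 m), for 0.1 s.
2. the hook holds the tray square and snug against the stop bar, pressing on it with at least 3 N, for 0.3 s (contact force between blue_tray and stop_rails above 3 N and contact force between hook and blue_tray above 3 N and angle between the x axis of blue_tray and the x axis of shelf, either way round below 0.03 rad), for 0.3 s.
At the end, for the whole second after the job is handed in: The blue tray lies flat on the shelf, square to it within 0.03 rad and with its front wall within 3 mm of the stop bar, its three jars standing in it; the hook lies in both forks of its rest within 12 mm of its seat, claw the same way as at first and hanging down; all at rest and let go (((x of stop_bar_c0 in the frame of blue_tray above -0.005 m and y of stop_bar_c0 in the frame of blue_tray between -0.04 and 0.04 m) or (x of stop_bar_c1 in the frame of blue_tray above -0.005 m and y of stop_bar_c1 in the frame of blue_tray between -0.04 and 0.04 m)) and angle between the x axis of blue_tray and the x axis of shelf, either way round below 0.03 rad and x of blue_tray in the frame of shelf above 0 m and angle between blue_tray's own z axis and vertical below 0.03 rad and z of blue_tray in the frame of shelf below 0.05 m and linear speed of each of blue_tray, hook below 0.01 m/s and distance between hook and hook_seat below 0.012 m and angle between the x axis of hook and the x axis of hook_rest, either way round below 0.15 rad and x of hook_claw in the frame of hook_rest above 0.09 m and angle between hook's own z axis and vertical below 0.25 rad and angle between each of jar1, jar2, jar3's own z axis and vertical below 0.15 rad); the robot touches nothing.
It fails at once if the hook pulls or presses on the tray with 15 N or more (contact force between hook and blue_tray above 15 N).
It fails at once if the gripper or arm touches the blue tray or its jars (contact force between any of the fingers, the arm and blue_tray above 0.5 N or contact force between the fingers and jar1 above 0.5 N or contact force between the fingers and jar2 above 0.5 N or contact force between the fingers and jar3 above 0.5 N).
It fails at once if a jar in the tray tips (angle between any of jar1, jar2, jar3's own z axis and vertical above 0.5 rad).
It fails at once if the white tray or a bystander is shoved more than 20 mm or knocked over (distance of any of white_tray, tip_box, amber_bottle, wipes_box, sample_vial, meter from where it was at the start of the episode above 0.02 m or angle between any of amber_bottle, sample_vial's own z axis and vertical above 0.4 rad).
It also fails if it takes over 72 s, if anything falls off the work surface, if the arm or the gripper's body presses on something with over 40 N, if the wrist force passes 120 N, or if a joint passes its speed limit or range.

### The arm

A 6-joint arm with a two-finger parallel gripper is mounted at the origin on the work surface. World frame = base frame: x ahead of the robot, y to its left, z up, the work surface at z = 0. Lengths are in m, angles in rad, forces in N, time in s.
With the tool pointing down it reaches from about 0.375 to 0.9 m from the base axis. Payload 3.1 kg.
Tool frame: the origin (TCP) lies between the finger pads; the fingertips stand 8 mm ahead of it and the grasp point (between the pads) lies 11 mm behind it; z points along the fingers, y is the line along which they close (so a half turn about z gives the same grasp; the last joint's range is limited). The gripper opens to 85 mm and grips with 20 to 120 N. Pads are 22 mm wide; open, the fingers measure 114 mm over their backs; the gripper's body (76 mm by 85 mm) begins 54 mm behind the grasp point. The pads swing forward as they close: fully open they stand 13 mm farther back than shut.
Start: joints at [1.022, 0.527, 1.433, -0, 1.181, -0.178], TCP at [0.226, 0.583, 0.239] pointing down, gripper open.
Joint ranges: [-3.08, 3.08], [-0.75, 2.2], [0.22, 2.44], [-1.43, 4.57], [0, 2.65], [-2.85, 2.85]. Speed limits (rad/s): [2.79, 2.79, 3.14, 3.14, 3.14, 3.14].

### API

Orientations are given as a unit quaternion [x, y, z, w].
In Python, from station import readout, cams, sign_off gives the robot as it stands.
- The arm moves only by the tool send_rows, never from a script. Its argument "commands" is text: rows parted by semicolons, each of 5 numbers parted by spaces: the finger opening in mm, from 0 to 85.4, then the shift along the tool's x, y, z each as a share of 0.02 m, from -1 to 1, then the turn about the tool's z as a share of 4 degrees, from -1 to 1. In form: grip dx dy dz spin; .... A call has 1 to 20 rows; each row shifts and turns the commanded pose from where the row before left it, along the tool's axes as they then stand; what a row does not reach is not made up. A row lasts 1/12 s, in which the tool goes at most 41.7 mm and 7.16 degrees, less where a joint would pass 70% of its speed; a pose out of reach is approached as far as the arm can. A call with a number of a shift or a turn outside -1 to 1 is refused whole. A call with a gripper value outside its range is refused whole. The fingers move at their own pace and stop on an object; "grip_force" is the grip in N (left out, the last holds). Time passes only in rows, so rows that do not move let the fingers close. It gives the time, the measured TCP pose, the force, the opening and the grip force at its end, in the units of the state.
- readout.sense(): the state, without advancing time (a new reading comes with each control period).
- cams.snapshot(name): name is "side" or "top" or "wrist"; returns a dict with "pixels" (480x640x3 uint8, red, green, blue), "intrinsics" (3x3 intrinsics, pixels), "eye" and "rotation" of the camera in the world. Camera axes: x right, y down, z forward; pixel columns grow to the right and rows downward; lengths in m; the calibration is good to about 2 mm. A picture is of the moment at which its call begins. There is no depth.
- sign_off(): hands the job in; it is judged then, once.
The state is a dict: "t": time; "q": joint angles; "qd": joint speeds; "tau": joint torques, N m; "tcp_pos": TCP position; "tool_rot": TCP orientation; "force": force on the tool from outside, world axes, zero at the start; "ft_torque": the same for the moment, N m; "finger_gap": opening from 0.0 (shut) to 1.0 (fully open); "gripper_force": force on a finger pad.
Only numpy, scipy, OpenCV 4.12 (cv2) and the standard library are available. Lean on these libraries where they do the work, as an engineer would, in place of code of your own. Each camera call takes 0.05 s, during which the arm holds its last target. There are 200 camera calls.

## Working session

There is one attempt and no reset: what is moved stays moved. The work goes in short steps, Python scripts to look and compute and a tool call to move; the robot and the scene stay as the last step left them, time stands still between calls to the robot, and variables do not carry over. Pictures are saved under pics/ and viewed, at most 13 in all, crops included, and the job is handed in when it is done.

Besides the shell and the picture viewer there is one more tool, called by a JSON object that holds its "method" and its "body", one argument or row to a line. send_rows: Moves the arm, as the interface text tells. Its arguments: {"type":"object","properties":{"commands":{"type":"string"},"grip_force":{"type":"number"}},"required":["commands"]}

```bash
mkdir -p pics
cat > h.py <<'E'
import numpy as np, cv2
from station import readout, cams, sign_off
def snap(n,save=None):
    s=cams.snapshot(n); 
    if save: cv2.imwrite('pics/'+save,s['pixels'][:,:,::-1])
    return s
def ray(s,u,v):
    K=np.array(s['intrinsics']);R=np.array(s['rotation'])
    return np.array(s['eye']),R@np.linalg.solve(K,[u,v,1.])
def onz(s,u,v,z):
    e,d=ray(s,u,v); return e+d*(z-e[2])/d[2]
def proj(s,p):
    c=np.array(s['rotation']).T@(np.array(p)-s['eye']); q=np.array(s['intrinsics'])@c; return q[:2]/q[2]
def tri(s1,a,s2,b):
    e,d=ray(s1,*a);f,g=ray(s2,*b)
    t=np.linalg.lstsq(np.c_[d,-g],f-e,rcond=None)[0]; p=e+t[0]*d;q=f+t[1]*g
    return (p+q)/2,np.linalg.norm(p-q)
E
python3 - <<'E'
from h import *
a=snap('top','top.png');b=snap('side','side.png');c=snap('wrist','wrist.png')
for s in(a,b,c):print(s['intrinsics'],s['eye'],s['rotation'])
print(readout.sense())
import os;print(os.listdir('.'))
E
```

```text
[[487.61004049   0.         328.6438318 ]
 [  0.         487.61004049 233.30123673]
 [  0.           0.           1.        ]] [ 0.29758536 -0.01158516  1.39680007] [ 0.71203839 -0.69725588  0.06406614 -0.05225991]
[[498.30395467   0.         318.72514597]
 [  0.         498.30395467 242.42209602]
 [  0.           0.           1.        ]] [ 0.0364796  -1.03073502  1.03898808] [ 0.8850216  -0.20784447  0.08880331 -0.40700296]
[[387.80699196   0.         317.21053791]
 [  0.         387.80699196 245.22230457]
 [  0.           0.           1.        ]] [0.15524091 0.6093018  0.37339759] [0.81589846 0.55868554 0.08347068 0.12334023]
{'t': 0.15, 'q': array([ 1.02251441e+00,  5.28233586e-01,  1.43360598e+00,  9.99192356e-06,
        1.18142030e+00, -1.78473296e-01]), 'qd': array([-0.00070299, -0.00378277, -0.00628123,  0.00230425,  0.00167819,
        0.00123223]), 'tau': array([ 4.35175452e-04, -4.42738688e+01, -1.78276134e+01, -2.39784340e-04,
        5.64397720e-03,  3.26303230e-06]), 'tcp_pos': array([0.2255678 , 0.58229924, 0.23857075]), 'tool_rot': array([ 1.83854280e-01,  9.82953157e-01, -7.77534206e-04, -3.00611398e-04]), 'force': array([ 0.24605648, -0.92646945, -0.36629023]), 'ft_torque': array([ 0.00284607, -0.02366845,  0.02269868]), 'gripper_force': 0.0, 'finger_gap': 1.0017345189214544}
['pics', 'h.py']
```

View pics/top.png

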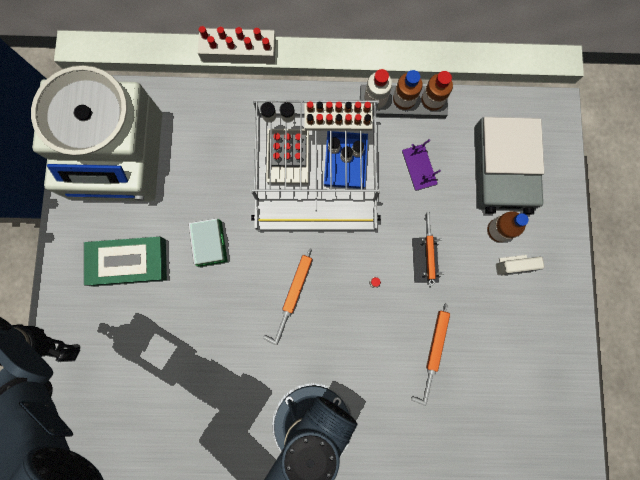

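View pics/side.png

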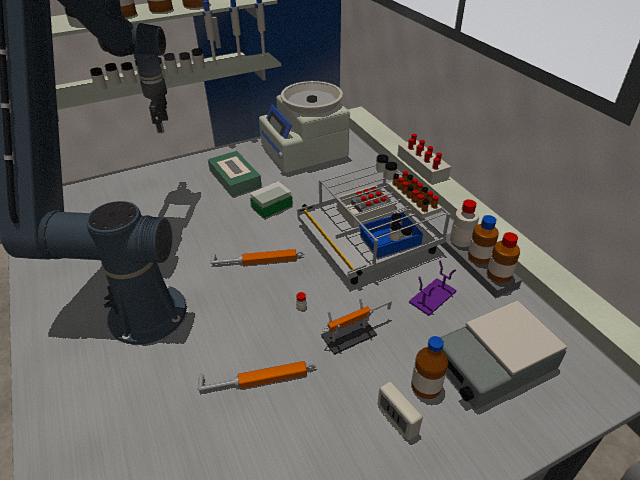

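Rotation is a quaternion, so I'll fix the helper. Hook candidates in the top view: hook in the dark rest at (431,257), loose hook at (297,285), loose hook at (438,340). The rests are dark at (425,258) and purple at (420,165). The smallest hook, in the dark rest, is the one meant. I'll check it in a close crop.

```bash
sed -i "s/    if save/    from scipy.spatial.transform import Rotation as _R\n    s['rotation']=_R.from_quat(s['rotation']).as_matrix()\n    if save/" h.py
python3 - <<'E'
from h import *
a=snap('top');b=snap('side')
A=a['pixels'][:,:,::-1];B=b['pixels'][:,:,::-1]
f=lambda I,x,y,w,h,k:cv2.resize(I[y:y+h,x:x+w],None,fx=k,fy=k,interpolation=cv2.INTER_CUBIC)
# left: top crop shelf+hook ; right: side
L=f(A,240,90,220,200,2.5)      # 550x500
cv2.imwrite('pics/c1.png',L)
cv2.imwrite('pics/c2.png',f(B,290,170,190,180,3.2))
for n,s in(('top',a),('side',b)):
    hsv=cv2.cvtColor(s['pixels'],cv2.COLOR_RGB2HSV)
    for nm,lo,hi in(('orange',(5,180,100),(14,255,255)),('yellow',(20,120,80),(32,255,255)),('blue',(105,170,50),(125,255,255))):
        m=cv2.inRange(hsv,lo,hi)
        for c in cv2.findContours(m,0,2)[0]:
            if cv2.contourArea(c)>60: print(n,nm,cv2.contourArea(c),[np.round(v,1) for v in cv2.minAreaRect(c)],cv2.boxPoints(cv2.minAreaRect(c)).round(1).tolist())
E
```

```text
top orange 547.0 [array([438.3, 340.3]), array([10.5, 59.4]), np.float64(12.2)] [[426.8999938964844, 368.20001220703125], [439.3999938964844, 310.20001220703125], [449.6000061035156, 312.3999938964844], [437.1000061035156, 370.5]]
top orange 221.0 [array([430.6, 257. ]), array([42.3,  6.2]), np.float64(87.1)] [[426.3999938964844, 236.0], [432.6000061035156, 235.6999969482422], [434.70001220703125, 278.0], [428.5, 278.29998779296875]]
top orange 85.0 [array([506.6, 225.6]), array([13.5, 10.4]), np.float64(60.3)] [[498.70001220703125, 222.3000030517578], [507.79998779296875, 217.10000610351562], [514.5, 228.89999389648438], [505.3999938964844, 234.0]]
top orange 142.5 [array([439.9,  85.2]), array([23.3, 17.4]), np.float64(26.6)] [[425.6000061035156, 87.80000305175781], [433.3999938964844, 72.19999694824219], [454.20001220703125, 82.5999984741211], [446.3999938964844, 98.19999694824219]]
top orange 138.0 [array([409.4,  84.8]), array([23. , 16.3]), np.float64(23.6)] [[395.6000061035156, 87.69999694824219], [402.20001220703125, 72.80000305175781], [423.20001220703125, 82.0], [416.700012
[... 3332 characters left out ...]
blue 120.5 [array([380.5, 230.5]), array([ 7.6, 20.2]), np.float64(71.6)] [[369.70001220703125, 230.10000610351562], [388.8999938964844, 223.6999969482422], [391.29998779296875, 230.89999389648438], [372.1000061035156, 237.3000030517578]]
side blue 110.0 [array([377.7, 222. ]), array([ 5.4, 29.1]), np.float64(71.6)] [[363.0, 224.0], [390.6000061035156, 214.8000030517578], [392.29998779296875, 219.89999389648438], [364.70001220703125, 229.10000610351562]]
side blue 139.5 [array([488.5, 222. ]), array([12.6, 13.8]), np.float64(14.0)] [[480.70001220703125, 227.1999969482422], [484.1000061035156, 213.8000030517578], [496.29998779296875, 216.8000030517578], [492.8999938964844, 230.1999969482422]]
```

View pics/c1.png

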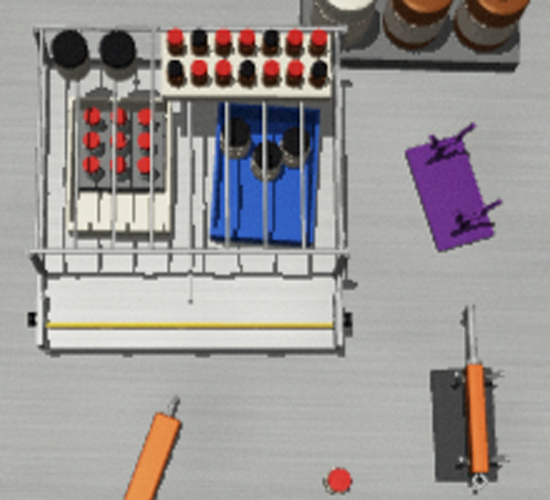

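View pics/c2.png

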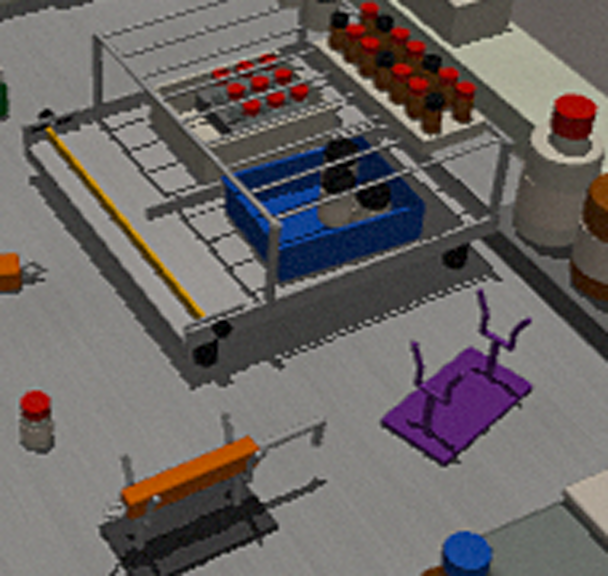

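The crops show the orange hook in the dark rest with its claw pointing to +x (top px 431,257 and tip 428,215). The blue tray's front lip runs from (324,185) to (366,188), and the yellow bar is at row 219.5. Now I'll compute the positions.

Run:
```python
from h import *
a=snap('top');b=snap('side');w=lambda u,v,z:onz(a,u,v,z).round(4)[:2]
print('handle',[w(u,v,.077) for u,v in((429.5,235.8),(431.6,278.2),(430.6,257))])
e=lambda x,y:(290+x/3.2,170+y/3.2)
t=lambda p,q:[np.round(k,4) for k in tri(a,p,b,q)]
T=lambda x,y:(240+x/2.5,90+y/2.5)
print('handle rear-top-mid/front tri',t(T(479,472),e(128,500)),t(T(474,363),e(255,447)))
print('tray lip FL FR BL BR z.087',[w(*T(*p),.087) for p in((210,238),(316,245),(218,105),(320,110))])
print('tri FR',t(T(316,245),e(272,262)),'FL',t(T(210,238),e(228,180)))
print('bar',[w(u,219.5,.059) for u in(258,372)], t((258,219.5),e(47,130)),t((372,219.5),e(200,315)))
print('deck front',[w(*T(*p),.15) for p in((35,252),(347,252))])
print('shelf front corners z.045',[w(*T(*p),.045) for p in((45,350),(345,349))])
# bar profile
g=a['pixels'].astype(int)
for u in(280,345): print(g[212:233,u].tolist())
print('jars lids',[w(*T(*p),.099) for p in((237,133),(267,155),(294,138))])
print('vial',w(375.5,282.5,.046))
```

```text
handle [array([ 0.5165, -0.3093]), array([ 0.4   , -0.3133]), array([ 0.4578, -0.3114])]
handle rear-top-mid/front tri [array([ 0.4019, -0.3158,  0.0703]), np.float64(0.0063)] [array([ 0.5208, -0.312 ,  0.0682]), np.float64(0.0024)]
tray lip FL FR BL BR z.087 [array([ 0.6502, -0.0159]), array([ 0.6451, -0.1335]), array([ 0.805 , -0.0217]), array([ 0.8021, -0.137 ])]
tri FR [array([ 0.6463, -0.1339,  0.076 ]), np.float64(0.0034)] FL [array([ 0.658 , -0.018 ,  0.0807]), np.float64(0.0125)]
bar [array([0.5547, 0.1658]), array([ 0.5621, -0.1524])] [array([0.5574, 0.1663, 0.0524]), np.float64(0.0029)] [array([ 0.5612, -0.152 ,  0.0615]), np.float64(0.0009)]
deck front [array([0.6136, 0.1675]), array([ 0.6215, -0.1604])]
shelf front corners z.045 [array([0.5274, 0.1664]), array([ 0.5362, -0.171 ])]
[[213, 214, 210], [215, 215, 212], [221, 221, 218], [224, 224, 220], [222, 221, 218], [218, 216, 212], [223, 221, 201], [226, 211, 99], [188, 166, 65], [140, 133, 112], [223, 223, 220], [225, 225, 220], [226, 226, 221], [221, 220, 217], [223, 224, 220], [227, 227, 222], [215, 216, 210], [132, 134, 131], [69, 71, 69], [103, 105, 102], [179, 181, 176]]
[[219, 218, 217], [221, 221, 217], [218, 218, 214], [219, 220, 216], [223, 224, 220], [222, 222, 219], [224, 220, 207], [223, 209, 128], [189, 164, 63], [127, 119, 105], [220, 222, 216], [224, 223, 219], [224, 223, 220], [220, 218, 215], [221, 222, 217], [222, 223, 219], [212, 212, 208], [130, 130, 127], [71, 71, 69], [104, 104, 102], [170, 172, 169]]
jars lids [array([ 0.7682, -0.0434]), array([ 0.7435, -0.0772]), array([ 0.764, -0.107])]
vial [ 0.3873 -0.1644]
```

The hook's origin is about (0.458,-0.311) with yaw about 2°. The tray lip middle is about (0.648,-0.075) with yaw about -2°. The shelf yaw is about 1.4°, and the bar's inner face is at x≈0.562 near y=-0.07. I'll move to above the hook.

{"method": "send_rows", "body": {
  "commands": "85 -0.93 0.36 0 0;85 -0.93 0.36 0 0;85 -0.93 0.36 0 0;85 -0.93 0.36 0 0;85 -0.93 0.36 0 0;85 -0.57 -1 0 0;85 -0.57 -1 0 0;85 -0.57 -1 0 0;85 -0.57 -1 0 0;85 -0.57 -1 0 0;85 -0.57 -1 0 0;85 -0.57 -1 0 0;85 -0.57 -1 0 0;85 -0.57 -1 0 0;85 -0.57 -1 0 0;85 -0.57 -1 0 0;85 -0.57 -1 0 0;85 -0.57 -1 0 0;85 -0.57 -1 0 0;85 -0.57 -1 0 0",
  "grip_force": 100
}}

```text
t: 2.02
tcp_pos: [0.3771, 0.24, 0.2395]
tool_rot: [0.184, 0.983, 0.0, 0.0]
force: [-0.0, -0.5, 0.1]
finger_gap: 0.994
gripper_force: 0.0
```

{"method": "send_rows", "body": {
  "commands": "85 -0.57 -1 0 0;85 -0.57 -1 0 0;85 -0.57 -1 0 0;85 -0.57 -1 0 0;85 -0.57 -1 0 0;85 -0.57 -1 0 0;85 -0.57 -1 0 0;85 -0.57 -1 0 0;85 -0.57 -1 0 0;85 -0.57 -1 0 0;85 -0.57 -1 0 0;85 -0.57 -1 0 0;85 -0.57 -1 0 0;85 -0.57 -1 0 0;85 -0.57 -1 0 0;85 -0.57 -1 0 0;85 -0.57 -1 0 0;85 -0.57 -1 0 0;85 -0.57 -1 0 0;85 -0.57 -1 0 0"
}}

```text
t: 3.68
tcp_pos: [0.4447, -0.2159, 0.2395]
tool_rot: [0.184, 0.983, -0.0, 0.0]
force: [0.0, -0.4, -0.2]
finger_gap: 0.997
gripper_force: 0.0
```

{"method": "send_rows", "body": {
  "commands": "85 0 0 0 1;85 0 0 0 1;85 0 0 0 1;85 0 0 0 1;85 0 0 0 1;85 0 0 0 1;85 0 0 0 1;85 0 0 0 1;85 0 0 0 1;85 0 0 0 1;85 0 0 0 1;85 0 0 0 1;85 0 0 0 1;85 0 0 0 1;85 0 0 0 1;85 0 0 0 1;85 0 0 0 1;85 0 0 0 1;85 0 0 0 1;85 0 0 0 1"
}}

```text
t: 5.35
tcp_pos: [0.4447, -0.2147, 0.2395]
tool_rot: [0.774, 0.633, 0.0, 0.0]
force: [-0.7, 0.0, 1.5]
finger_gap: 0.996
gripper_force: 0.0
```

{"method": "send_rows", "body": {
  "commands": "85 0 0 0 1;85 0 0 0 1;85 0 0 0 1;85 0 0 0 1;85 0 0 0 1;85 0 0 0 1;85 0 0 0 1;85 0 0 0 1;85 0 0 0 1;85 0 0 0 1;85 0 0 0 1;85 0 0 0 1;85 0 0 0 1;85 0 0 0 1;85 0 0 0 1;85 0 0 0 1;85 0 0 0 1;85 0 0 0 1;85 0 0 0 1;85 0 0 0 0.2"
}}

```text
t: 7.02
tcp_pos: [0.4447, -0.2146, 0.2394]
tool_rot: [1.0, 0.017, 0.0, 0.0]
force: [-0.1, -0.4, 0.2]
finger_gap: 0.998
gripper_force: 0.0
```

{"method": "send_rows", "body": {
  "commands": "85 0 1 0 0;85 0 1 0 0;85 0 1 0.5 0;85 0 1 0.5 0;85 0 0.86 0.5 0;85 0 0 0.5 0;85 0 0 0 0;85 0 0 0 0"
}}

```text
t: 7.68
tcp_pos: [0.4473, -0.3102, 0.1985]
tool_rot: [1.0, 0.018, -0.001, -0.001]
force: [0.2, 0.2, 0.4]
finger_gap: 0.996
gripper_force: 0.0
```

Run:
```python
from h import *
s=snap('wrist','w1.png')
hsv=cv2.cvtColor(s['pixels'],cv2.COLOR_RGB2HSV)
m=cv2.inRange(hsv,(5,180,60),(14,255,255))
for c in cv2.findContours(m,0,2)[0]:
    if cv2.contourArea(c)>300:
        bp=cv2.boxPoints(cv2.minAreaRect(c));print(cv2.contourArea(c),bp.round(1).tolist(),[onz(s,*p,.077).round(4).tolist() for p in bp])
print(readout.sense()['tcp_pos'],proj(s,(.458,-.311,.077)))
```

```text
2170.0 [[323.5, 437.1000061035156], [353.29998779296875, 357.5], [383.0, 368.6000061035156], [353.20001220703125, 448.20001220703125]] [[0.279, -0.3211, 0.077], [0.3546, -0.3408, 0.077], [0.3456, -0.3642, 0.077], [0.2685, -0.3461, 0.077]]
2668.0 [[311.0, 134.0], [337.0, 134.0], [337.0, 301.0], [311.0, 301.0]] [[0.5168, -0.3037, 0.077], [0.5174, -0.3202, 0.077], [0.4012, -0.326, 0.077], [0.4005, -0.3072, 0.077]]
[ 0.44769788 -0.31021293  0.1991759 ] [319.13901154 224.17553451]
```

View pics/w1.png

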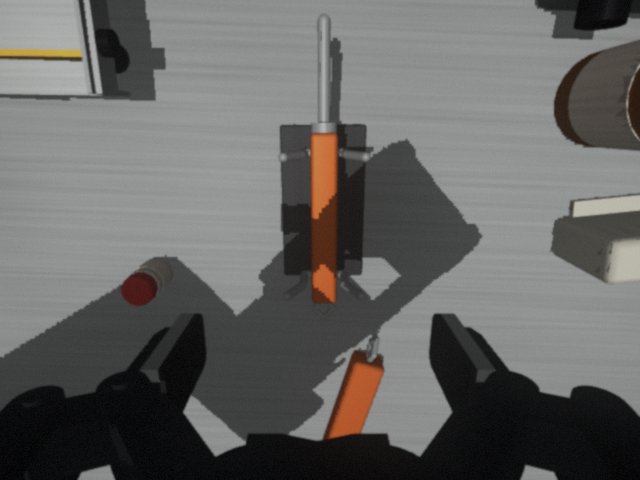

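The wrist view shows the handle from (324,134) to (324,301), centred between the fork wires and parallel to the tool. I'll descend.

{"method": "send_rows", "body": {
  "commands": "85 0 0.14 1 0;85 0 0 1 0;85 0 0 1 0;85 0 0 1 0;85 0 0 1 0;85 0 0 1 0;85 0 0 1 0;85 0 0 0.2 0;85 0 0 0 0;30 0 0 0 0;20 0 0 0 0;10 0 0 0 0;10 0 0 0 0;10 0 0 0 0;10 0 0 0 0;10 0 0 0 0;10 0 0 0 0;10 0 0 0 0;10 0 0 0 0;10 0 0 0 0"
}}

```text
t: 9.4
tcp_pos: [0.4484, -0.3146, 0.0562]
tool_rot: [1.0, 0.018, 0.0, 0.001]
force: [-0.2, -0.5, 5.8]
finger_gap: 0.191
gripper_force: 97.5
```

{"method": "send_rows", "body": {
  "commands": "10 0 0 -0.3 0;10 0 0 -0.7 0;10 0 0 -1 0;10 0 0 -1 0;10 0 0 -1 0;10 0 0 -1 0;10 0 0 -1 0;10 0 0 0 0;10 0 0 0 0"
}}

```text
t: 10.15
tcp_pos: [0.4483, -0.3143, 0.176]
tool_rot: [1.0, 0.018, 0.001, 0.001]
force: [-0.3, 1.2, -1.7]
finger_gap: 0.191
gripper_force: 97.6
```

Run:
```python
from h import *
s=snap('wrist','w2.png');b=snap('side')
st=readout.sense();print(st['tcp_pos'],st['force'],st['tool_rot'])
hsv=cv2.cvtColor(s['pixels'],cv2.COLOR_RGB2HSV)
m=cv2.inRange(hsv,(5,180,60),(14,255,255));ys,xs=np.nonzero(m[:330]);print(xs.min(),xs.max(),ys.min(),ys.max())
B=b['pixels'][:,:,::-1]
p=proj(b,st['tcp_pos']).astype(int);x,y=p-[70,60]
C=cv2.resize(B[y:y+120,x:x+160],None,fx=2.5,fy=2.5,interpolation=cv2.INTER_CUBIC)
W=cv2.resize(s['pixels'][:300,160:480,::-1],(320,300))
cv2.imwrite('pics/w2c.png',np.hstack([C,W])); print(x,y)
z=st['tcp_pos'][2]+.011
for u,v in((xs.mean(),ys.min()),):print(onz(s,u,v,z+.011))
```

```text
[ 0.44732084 -0.31332521  0.17421064] [-0.92350666 -0.24398451 -1.76516474] [ 9.99845443e-01  1.75322043e-02 -8.86641939e-04 -9.62514491e-04]
288 346 146 329
275 230
[ 0.51770135 -0.31324815  0.19621064]
```

View pics/w2c.png

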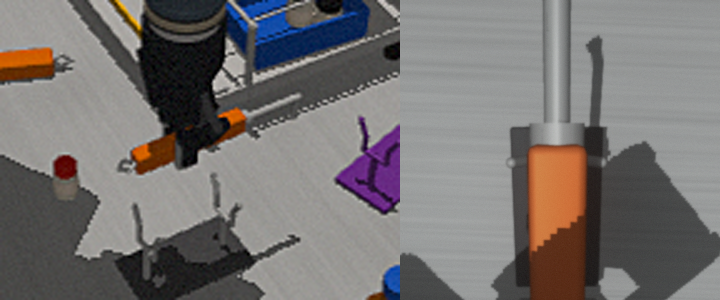

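The hook is lifted level, with its handle front 70 mm ahead of the TCP. I'll move in front of the shelf at entry height.

{"method": "send_rows", "body": {
  "commands": "10 0 -0.5 0 0;10 0 -1 0 0;10 0 -1 0 0;10 0 -1 0 0;10 0 -1 0 0;10 0 -1 0 0;10 0 -1 0 0;10 0 -1 0 0;10 0 -1 0 0;10 0 -1 0 0;10 0 -1 0 0;10 0 -1 0 0;10 0 -0.36 0 0;10 0 0 0.7 0;10 0 0 1 0;10 0 0 1 0;10 0 0 0 0;10 0 0 0 0;10 0 0 0 0"
}}

```text
t: 11.83
tcp_pos: [0.4399, -0.0773, 0.1215]
tool_rot: [1.0, 0.017, -0.0, 0.0]
force: [0.3, -0.1, -1.7]
finger_gap: 0.191
gripper_force: 97.7
```

Run:
```python
from h import *
st=readout.sense();print(st['tcp_pos'],st['force'],st['tool_rot'])
s=snap('wrist');b=snap('side');p=st['tcp_pos']
claw=p+[.1324,.0046,-.0142];print(proj(s,claw),proj(b,claw),proj(s,(.6477,-.0747,.087)))
x,y=proj(b,claw).astype(int)-[70,80]
C=cv2.resize(b['pixels'][y:y+150,x:x+130,::-1],(390,450),interpolation=cv2.INTER_CUBIC)
W=cv2.resize(s['pixels'][:,:,::-1],(400,300))
W=np.vstack([W,np.zeros((150,400,3),np.uint8)])
cv2.imwrite('pics/s3.png',np.hstack([C,W]));print(x,y)
```

```text
[ 0.43992565 -0.07729348  0.12151002] [ 0.345231   -0.06783727 -1.68177608] [ 9.99847824e-01  1.74449425e-02 -5.21512364e-05  3.31492714e-06]
[316.3791287  -60.17747086] [343.17857197 238.72096043] [ 330.93906073 -313.24719101]
273 158
```

View pics/s3.png

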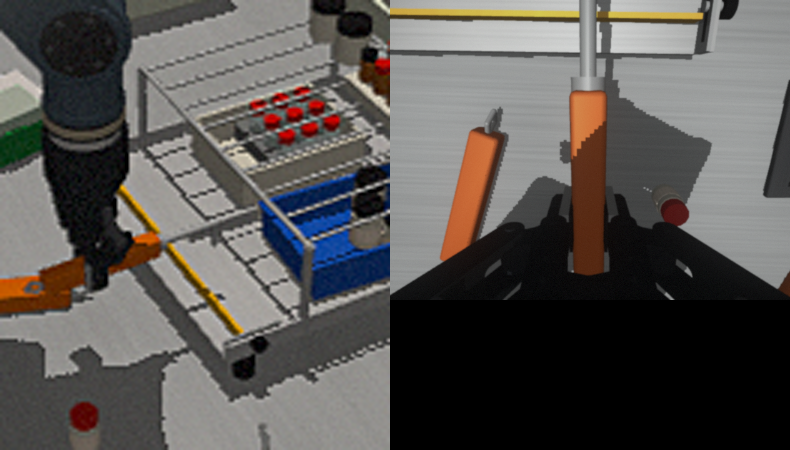

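The hook is level before the shelf (handle at about crop 120,260), and the bar is clear below it. I'll go forward over the lip.

{"method": "send_rows", "body": {
  "commands": "10 0.5 0 0 0;10 0.8 0 0 0;10 0.8 0 0 0;10 0.8 0 0 0;10 0.8 0 0 0;10 0.8 0 0 0;10 0.6 0 0 0;10 0 0 0 0;10 0 0 0 0;10 0 0 0 0"
}}

```text
t: 12.77
tcp_pos: [0.5409, -0.0732, 0.1214]
tool_rot: [1.0, 0.018, -0.001, -0.0]
force: [-0.4, 0.1, -1.4]
finger_gap: 0.194
gripper_force: 97.7
```

Run:
```python
from h import *
st=readout.sense();print(st['tcp_pos'],st['force'],st['tool_rot'])
s=snap('wrist');b=snap('side');a=snap('top');p=st['tcp_pos']
claw=p+[.1324,.0046,-.0142];print(claw,[proj(k,claw).round(1) for k in(s,b,a)])
x,y=proj(b,claw).astype(int)-[60,65]
C=cv2.resize(b['pixels'][y:y+110,x:x+120,::-1],(480,440),interpolation=cv2.INTER_CUBIC)
x,y=proj(a,claw).astype(int)-[40,55]
W=cv2.resize(a['pixels'][y:y+110,x:x+80,::-1],(320,440),interpolation=cv2.INTER_CUBIC)
cv2.imwrite('pics/s4.png',np.hstack([C,W]))
cv2.imwrite('pics/w4.png',s['pixels'][:,:,::-1])
# bar edge in wrist
hsv=cv2.cvtColor(s['pixels'],cv2.COLOR_RGB2HSV);m=cv2.inRange(hsv,(20,110,60),(33,255,255))
for u in(60,120,200,440):
    v=np.nonzero(m[:,u])[0]
    if len(v):print(u,v.min(),v.max(),onz(s,u,v.min(),.059).round(4),onz(s,u,v.max(),.059).round(4))
```

```text
[ 0.54090746 -0.07321859  0.12142419] [-0.42899183  0.07774202 -1.44213594] [ 9.99844576e-01  1.76204322e-02 -5.61047301e-04 -1.70225432e-04]
[ 0.67330746 -0.06861859  0.10722419] [array([316.5, -60.3]), array([372.6, 227.9]), array([343.5, 175.5])]
60 225 237 [0.5613 0.0622 0.059 ] [0.5547 0.0633 0.059 ]
120 229 238 [0.5603 0.031  0.059 ] [0.5553 0.0316 0.059 ]
200 229 239 [ 0.5617 -0.011   0.059 ] [ 0.5562 -0.0107  0.059 ]
440 232 241 [ 0.5645 -0.1373  0.059 ] [ 0.5596 -0.138   0.059 ]
```

View pics/s4.png

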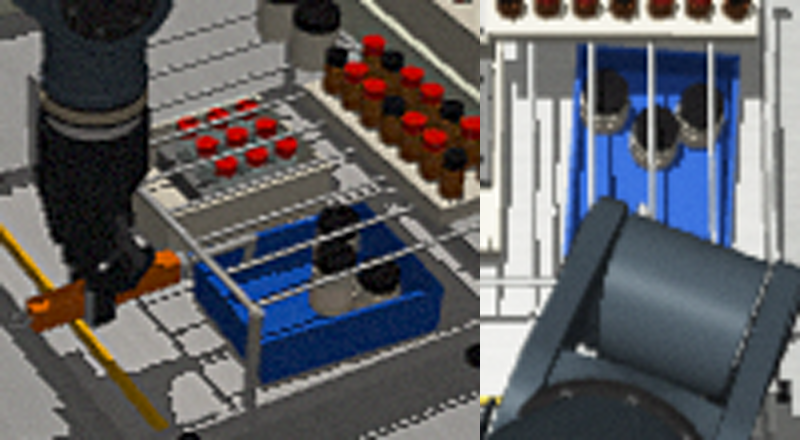

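The side view agrees with the computed claw position, above the inside of the tray behind its front wall. I'll lower 32 mm gently.

{"method": "send_rows", "body": {
  "commands": "10 0 0 0.2 0;10 0 0 0.2 0;10 0 0 0.2 0;10 0 0 0.2 0;10 0 0 0.2 0;10 0 0 0.2 0;10 0 0 0.2 0;10 0 0 0.2 0;10 0 0 0 0;10 0 0 0 0;10 0 0 0 0"
}}

```text
t: 13.83
tcp_pos: [0.5419, -0.0735, 0.0893]
tool_rot: [1.0, 0.018, 0.0, 0.0]
force: [0.5, 0.5, -1.5]
finger_gap: 0.193
gripper_force: 97.7
```

Run:
```python
from h import *
st=readout.sense();print(st['tcp_pos'],st['force'],st['ft_torque'])
```

```text
[ 0.54185038 -0.07353076  0.08934085] [ 0.45535561  0.51106706 -1.48579508] [ 0.00588277  0.03069718 -0.00915775]
```

{"method": "send_rows", "body": {
  "commands": "10 -0.05 0 0 0;10 -0.05 0 0 0;10 -0.05 0 0 0;10 -0.05 0 0 0;10 -0.05 0 0 0;10 -0.05 0 0 0;10 -0.05 0 0 0;10 -0.05 0 0 0;10 -0.05 0 0 0;10 -0.05 0 0 0;10 -0.05 0 0 0;10 -0.05 0 0 0"
}}

```text
t: 14.83
tcp_pos: [0.5309, -0.0743, 0.0895]
tool_rot: [1.0, 0.017, 0.001, 0.0]
force: [3.1, 0.1, -3.1]
finger_gap: 0.194
gripper_force: 97.5
```

{"method": "send_rows", "body": {
  "commands": "10 -0.05 0 0 0;10 -0.05 0 0 0;10 -0.05 0 0 0;10 -0.05 0 0 0;10 -0.05 0 0 0;10 -0.05 0 0 0;10 -0.05 0 0 0;10 -0.05 0 0 0"
}}

```text
t: 15.5
tcp_pos: [0.5219, -0.0743, 0.0894]
tool_rot: [1.0, 0.018, 0.0, 0.0]
force: [3.2, 0.0, -2.3]
finger_gap: 0.194
gripper_force: 97.6
```

{"method": "send_rows", "body": {
  "commands": "10 -0.05 0 0 0;10 -0.05 0 0 0;10 -0.05 0 0 0;10 -0.05 0 0 0"
}}

```text
t: 15.83
tcp_pos: [0.5178, -0.0744, 0.0894]
tool_rot: [1.0, 0.018, 0.0, 0.0]
force: [3.9, -0.7, -2.0]
finger_gap: 0.197
gripper_force: 97.6
```

Sliding takes about 3 N. I'll keep pulling.

{"method": "send_rows", "body": {
  "commands": "10 -0.06 0 0 0;10 -0.08 0 0 0;10 -0.1 0 0 0;10 -0.1 0 0 0;10 -0.1 0 0 0;10 -0.1 0 0 0;10 -0.1 0 0 0;10 -0.1 0 0 0;10 -0.1 0 0 0;10 -0.1 0 0 0;10 -0.1 0 0 0;10 -0.1 0 0 0;10 -0.1 0 0 0;10 -0.1 0 0 0;10 -0.1 0 0 0;10 -0.1 0 0 0;10 -0.1 0 0 0;10 -0.1 0 0 0;10 -0.1 0 0 0;10 -0.1 0 0 0"
}}

```text
t: 17.5
tcp_pos: [0.4787, -0.0757, 0.0893]
tool_rot: [1.0, 0.018, -0.0, 0.0]
force: [3.6, 0.2, -2.3]
finger_gap: 0.194
gripper_force: 97.6
```

Run:
```python
from h import *
st=readout.sense();print(st['tcp_pos'],st['force'],st['ft_torque'])
s=snap('wrist');b=snap('side')
C=cv2.resize(b['pixels'][180:300,290:430,::-1],(420,360),interpolation=cv2.INTER_CUBIC)
W=cv2.resize(s['pixels'][:,:,::-1],(380,285));W=np.vstack([W,np.zeros((75,380,3),np.uint8)])
cv2.imwrite('pics/s5.png',np.hstack([C,W]))
```

```text
[ 0.47874507 -0.07573031  0.08931076] [ 3.57049865  0.2300886  -2.30458613] [ 0.00715725 -0.54069678 -0.00877592]
```

View pics/s5.png

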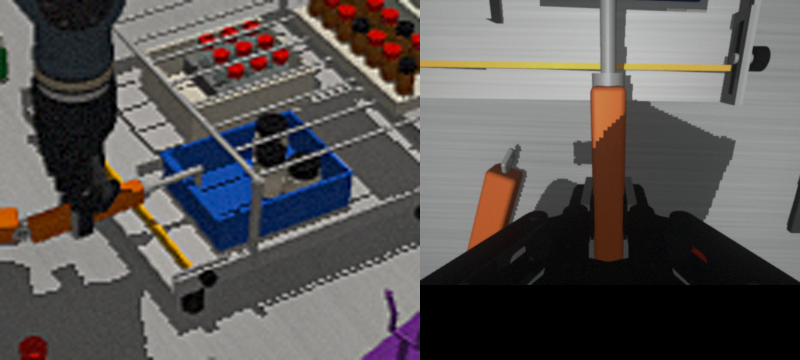

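The hook pulls the tray, the jars stand, and the tray front comes into the wrist view at the top. I'll go on, slower near the bar.

{"method": "send_rows", "body": {
  "commands": "10 -0.1 0 0 0;10 -0.1 0 0 0;10 -0.1 0 0 0;10 -0.1 0 0 0;10 -0.1 0 0 0;10 -0.1 0 0 0;10 -0.1 0 0 0;10 -0.1 0 0 0;10 -0.1 0 0 0;10 -0.1 0 0 0;10 -0.1 0 0 0;10 -0.08 0 0 0;10 -0.06 0 0 0;10 -0.04 0 0 0"
}}

```text
t: 18.77
tcp_pos: [0.4532, -0.0766, 0.0893]
tool_rot: [1.0, 0.018, 0.0, 0.0]
force: [3.9, -0.2, -2.4]
finger_gap: 0.193
gripper_force: 97.6
```

Run:
```python
from h import *
st=readout.sense();print(st['tcp_pos'],st['force'],st['ft_torque'])
s=snap('wrist','w6.png');g=s['pixels'].astype(int)
hsv=cv2.cvtColor(s['pixels'],cv2.COLOR_RGB2HSV);y=cv2.inRange(hsv,(20,110,60),(33,255,255));b=cv2.inRange(hsv,(105,150,40),(125,255,255))
for u in(240,270,290,350,380,410,430):
    vy=np.nonzero(y[:,u])[0];vb=np.nonzero(b[:,u])[0]
    print(u,vy[[0,-1]] if len(vy) else 0,vb[[0,-1]] if len(vb) else 0, onz(s,u,vb[-1],.087)[:2].round(4) if len(vb) else 0, onz(s,u,vy[0],.059)[:2].round(4) if len(vy) else 0)
```

```text
[ 0.45322562 -0.0766119   0.08934963] [ 3.88443358 -0.23803394 -2.38685841] [ 0.01517899 -0.52339187 -0.00850888]
240 [34 50] 0 0 [ 0.5606 -0.0436]
270 [35 50] 0 0 [ 0.5606 -0.0551]
290 [35 50] 0 0 [ 0.5609 -0.0627]
350 [36 48] 0 0 [ 0.5613 -0.0856]
380 [36 50] 0 0 [ 0.5617 -0.0971]
410 [37 51] 0 0 [ 0.5618 -0.1086]
430 [37 49] 0 0 [ 0.562  -0.1162]
```

{"method": "send_rows", "body": {
  "commands": "10 -0.04 0 0 0;10 -0.04 0 0 0;10 -0.04 0 0 0;10 -0.04 0 0 0;10 -0.04 0 0 0;10 -0.04 0 0 0;10 -0.04 0 0 0;10 -0.04 0 0 0"
}}

```text
t: 19.48
tcp_pos: [0.4469, -0.0769, 0.0893]
tool_rot: [1.0, 0.018, 0.0, 0.0]
force: [3.8, -0.5, -1.9]
finger_gap: 0.196
gripper_force: 97.6
```

{"method": "send_rows", "body": {
  "commands": "10 -0.03 0 0 0;10 -0.03 0 0 0;10 -0.03 0 0 0;10 -0.03 0 0 0"
}}

```text
t: 19.82
tcp_pos: [0.4445, -0.0769, 0.0893]
tool_rot: [1.0, 0.018, 0.0, 0.0]
force: [2.9, -0.6, -1.8]
finger_gap: 0.191
gripper_force: 97.6
```

{"method": "send_rows", "body": {
  "commands": "10 -0.03 0 0 0;10 -0.03 0 0 0;10 -0.03 0 0 0"
}}

```text
t: 20.07
tcp_pos: [0.4427, -0.077, 0.0893]
tool_rot: [1.0, 0.018, 0.0, 0.0]
force: [3.8, -0.1, -2.6]
finger_gap: 0.19
gripper_force: 97.6
```

{"method": "send_rows", "body": {
  "commands": "10 -0.03 0 0 0;10 -0.03 0 0 0;10 -0.03 0 0 0"
}}

```text
t: 20.32
tcp_pos: [0.4409, -0.077, 0.0893]
tool_rot: [1.0, 0.018, -0.0, 0.0]
force: [4.2, 0.5, -2.1]
finger_gap: 0.191
gripper_force: 97.6
```

{"method": "send_rows", "body": {
  "commands": "10 -0.03 0 0 0;10 -0.03 0 0 0"
}}

```text
t: 20.48
tcp_pos: [0.4397, -0.0771, 0.0893]
tool_rot: [1.0, 0.018, -0.0, -0.0]
force: [3.7, -0.3, -2.0]
finger_gap: 0.193
gripper_force: 97.6
```

{"method": "send_rows", "body": {
  "commands": "10 -0.03 0 0 0;10 -0.03 0 0 0"
}}

```text
t: 20.65
tcp_pos: [0.4385, -0.0771, 0.0893]
tool_rot: [1.0, 0.018, 0.0, -0.0]
force: [4.3, -0.5, -2.9]
finger_gap: 0.195
gripper_force: 97.6
```

Run:
```python
from h import *
st=readout.sense();print(st['tcp_pos'],st['force'],st['ft_torque'])
s=snap('wrist');a=snap('top');b=snap('side')
C=cv2.resize(b['pixels'][190:300,290:420,::-1],(390,330),interpolation=cv2.INTER_CUBIC)
W=cv2.resize(s['pixels'][:160,120:520,::-1],(400,160));T=cv2.resize(a['pixels'][150:235,310:390,::-1],(240,255),interpolation=cv2.INTER_CUBIC)
P=np.zeros((430,400,3),np.uint8);P[:160]=W;P[165:420,:240]=T
C=np.vstack([C,np.zeros((100,390,3),np.uint8)])
cv2.imwrite('pics/s7.png',np.hstack([C,P]))
```

```text
[ 0.43852492 -0.07711692  0.08931555] [ 4.2712021  -0.48959196 -2.94160017] [ 0.00614422 -0.57885858  0.0173718 ]
```

View pics/s7.png

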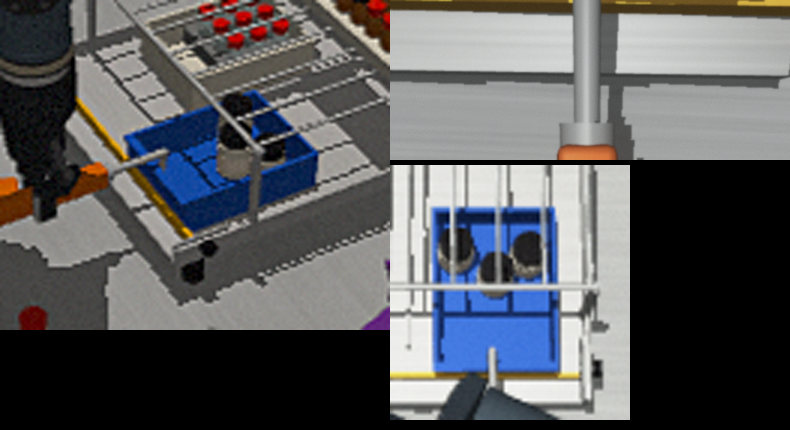

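The tray is almost on the bar (its front hides the yellow at top-crop row ~372) and the jars stand. I'll continue in half-millimetre steps.

{"method": "send_rows", "body": {
  "commands": "10 -0.025 0 0 0;10 -0.025 0 0 0"
}}

```text
t: 20.97
tcp_pos: [0.4376, -0.0772, 0.0893]
tool_rot: [1.0, 0.018, 0.0, 0.0]
force: [4.0, 0.3, -2.3]
finger_gap: 0.195
gripper_force: 97.6
```

{"method": "send_rows", "body": {
  "commands": "10 -0.025 0 0 0;10 -0.025 0 0 0"
}}

```text
t: 21.13
tcp_pos: [0.4375, -0.0774, 0.0894]
tool_rot: [1.0, 0.018, 0.001, 0.0]
force: [6.9, 0.7, -4.0]
finger_gap: 0.191
gripper_force: 97.5
```

{"method": "send_rows", "body": {
  "commands": "10 -0.025 0 0 0;10 -0.025 0 0 0"
}}

```text
t: 21.3
tcp_pos: [0.4371, -0.0776, 0.0894]
tool_rot: [1.0, 0.018, 0.002, 0.0]
force: [8.2, 2.1, -3.9]
finger_gap: 0.192
gripper_force: 97.5
```

{"method": "send_rows", "body": {
  "commands": "10 -0.02 0 0 0"
}}

```text
t: 21.38
tcp_pos: [0.437, -0.0777, 0.0894]
tool_rot: [1.0, 0.018, 0.002, 0.001]
force: [8.4, 2.7, -5.1]
finger_gap: 0.191
gripper_force: 97.6
```

Contact with the bar at about 8 N. I'll hold and check squareness.

{"method": "send_rows", "body": {
  "commands": "10 0 0 0 0;10 0 0 0 0"
}}

```text
t: 21.55
tcp_pos: [0.4371, -0.0777, 0.0894]
tool_rot: [1.0, 0.018, 0.002, 0.001]
force: [8.1, 1.8, -4.9]
finger_gap: 0.194
gripper_force: 97.6
```

```bash
cat > ang.py <<'E'
from h import *
st=readout.sense();print(st['t'],st['tcp_pos'],st['force'],st['ft_torque'])
a=snap('top');g=cv2.cvtColor(a['pixels'],cv2.COLOR_RGB2HSV)
m=(g[:,:,0]>105)&(g[:,:,0]<125)&(g[:,:,1]>150)&(g[:,:,2]>40)
L=[];R=[]
for v in range(160,212):
    x=np.nonzero(m[v,310:390])[0]
    if len(x)>10:
        # subpixel via blueness
        r=a['pixels'][v].astype(float);k=r[:,2]-r[:,0]
        def cross(u,d):
            th=k[u+3*d]/2
            for i in range(u+3*d,u-4*d,-d):
                if k[i]>=th>k[i-d]: return i-d*(k[i]-th)/(k[i]-k[i-d])
        l=cross(310+x[0],1);q=cross(310+x[-1],-1)
        if l:L.append(onz(a,l,v,.087)[:2])
        if q:R.append(onz(a,q,v,.087)[:2])
for n,P in(('L',L),('R',R)):
    P=np.array(P);c=np.polyfit(P[:,0],P[:,1],1);e=P[:,1]-np.polyval(c,P[:,0]);o=abs(e)<.002;c=np.polyfit(P[o,0],P[o,1],1);print(n,len(P),o.sum(),P[:,0].min().round(4),c[0].round(4),np.polyval(c,.6).round(4))
# shelf reference: bar & front edge
px=a['pixels'].astype(int)
E
python3 ang.py
```

```text
21.55 [ 0.43708209 -0.07767134  0.08940217] [ 8.08457143  1.79971328 -4.88488637] [ 0.27985706 -1.0208958   0.12654595]
L 38 21 0.5772 0.0331 -0.0169
R 38 33 0.5799 0.007 -0.132
```

```bash
cat > fr.py <<'E'
from h import *
a=snap('top');r=a['pixels'].astype(float)
k=cv2.GaussianBlur(r[:,:,2]-r[:,:,0],(1,1),0);P=[]
for u in range(322,372):
    col=k[:,u]
    vs=[v for v in range(205,225) if col[v]>=45>col[v+1]]
    if vs:
        v=vs[-1];s=v+(col[v]-45)/(col[v]-col[v+1]); w=onz(a,u,s,.087);P.append((u,s,*w[:2],r[v+3,u].astype(int).tolist()))
for p in P[::2]:print(p[0],round(p[1],2),np.round(p[2:4],4),p[4])
Q=np.array([p[2:4] for p in P]);c=np.polyfit(Q[:,1],Q[:,0],1);e=Q[:,0]-np.polyval(c,Q[:,1]);o=abs(e)<.0015;c=np.polyfit(Q[o,1],Q[o,0],1);print('yaw',-c[0],o.sum())
Y=r[:,:,0]-r[:,:,2];B=[]
for u in list(range(262,320))+list(range(369,374)):
    w=np.clip(Y[214:224,u]-25,0,None)
    if w.sum()>40:B.append(onz(a,u,(w*np.arange(214,224)).sum()/w.sum(),.059)[:2])
B=np.array(B);d=np.polyfit(B[:,1],B[:,0],1);print('bar yaw',-d[0],'bar x at -.0745',np.polyval(d,-.0745),'lip x',np.polyval(c,-.0745))
E
python3 fr.py
```

```text
324 218.03 [ 0.5576 -0.0179] [146, 137, 119]
326 218.57 [ 0.5562 -0.0234] [149, 140, 123]
328 218.57 [ 0.5563 -0.0288] [102, 88, 61]
330 218.57 [ 0.5565 -0.0343] [143, 136, 117]
332 218.58 [ 0.5566 -0.0398] [145, 137, 119]
334 218.58 [ 0.5567 -0.0453] [93, 79, 52]
336 218.61 [ 0.5567 -0.0507] [53, 59, 63]
338 218.6 [ 0.5569 -0.0562] [41, 49, 56]
340 218.57 [ 0.5571 -0.0617] [68, 61, 39]
342 218.61 [ 0.5571 -0.0672] [103, 98, 76]
344 211.2 [ 0.578  -0.0724] [190, 191, 187]
346 218.55 [ 0.5575 -0.0781] [104, 92, 68]
348 218.58 [ 0.5576 -0.0836] [142, 132, 114]
350 218.57 [ 0.5577 -0.0891] [149, 140, 120]
352 218.58 [ 0.5578 -0.0946] [144, 137, 118]
354 218.57 [ 0.558  -0.1001] [149, 142, 123]
356 218.58 [ 0.5581 -0.1056] [103, 92, 66]
358 218.59 [ 0.5582 -0.111 ] [100, 87, 59]
360 218.59 [ 0.5583 -0.1165] [99, 84, 57]
362 218.57 [ 0.5585 -0.122 ] [138, 130, 112]
364 218.58 [ 0.5586 -0.1275] [146, 138, 120]
366 218.01 [ 0.5603 -0.133 ] [141, 133, 113]
yaw 0.022755758824632374 39
bar yaw 0.02071074106114647 bar x at -.0745 0.5599658912049279 lip x 0.5574618181462292
```

The tray is square to the bar. One last light pull, then hold.

{"method": "send_rows", "body": {
  "commands": "10 -0.015 0 0 0;10 0 0 0 0;10 0 0 0 0;10 0 0 0 0;10 0 0 0 0"
}}

```text
t: 22.07
tcp_pos: [0.437, -0.0777, 0.0894]
tool_rot: [1.0, 0.018, 0.002, 0.001]
force: [8.6, 2.7, -5.0]
finger_gap: 0.192
gripper_force: 97.6
```

{"method": "send_rows", "body": {
  "commands": "10 -0.015 0 0 0;10 0 0 0 0;10 0 0 0 0;10 0 0 0 0;10 0 0 0 0;10 0 0 0 0;10 0 0 0 0"
}}

```text
t: 22.65
tcp_pos: [0.437, -0.0778, 0.0894]
tool_rot: [1.0, 0.018, 0.002, 0.001]
force: [9.6, 1.5, -5.3]
finger_gap: 0.194
gripper_force: 97.6
```

Held at 9.6 N, about 6 N over sliding. I'll ease off, move forward 10 mm clear of the wall, then up.

{"method": "send_rows", "body": {
  "commands": "10 0.05 0 0 0;10 0.05 0 0 0;10 0.1 0 0 0;10 0.1 0 0 0;10 0.1 0 0 0;10 0.1 0 0 0;10 0 0 0 0;10 0 0 0 0;10 0 0 0 0"
}}

```text
t: 23.4
tcp_pos: [0.4441, -0.0767, 0.0892]
tool_rot: [1.0, 0.018, -0.0, -0.0]
force: [-0.8, 0.3, -0.9]
finger_gap: 0.195
gripper_force: 98.1
```

```bash
python3 fr.py|tail -2; python3 -c "
from h import *
s=readout.sense();print(s['tcp_pos'],s['force'])"
```

```text
yaw 0.0009237555310267347 7
bar yaw 0.020657233506000853 bar x at -.0745 0.5599511630710926 lip x 0.5592116191445158
[ 0.44421302 -0.07678652  0.08924892] [-0.69018304 -0.24873201 -1.31842022]
```

{"method": "send_rows", "body": {
  "commands": "10 0 0 -0.1 0;10 0 0 -0.3 0;10 0 0 -0.5 0;10 0 0 -1 0;10 0 0 -1 0;10 0 0 -1 0;10 0 0 -0.6 0;10 0 0 0 0"
}}

```text
t: 24.12
tcp_pos: [0.4461, -0.0775, 0.1821]
tool_rot: [1.0, 0.018, 0.003, 0.001]
force: [-0.9, -0.9, -1.1]
finger_gap: 0.195
gripper_force: 98.1
```

{"method": "send_rows", "body": {
  "commands": "10 0 1 0 0;10 0 1 0 0;10 0 1 0 0;10 0 1 0 0;10 0 1 0 0;10 0 1 0 0;10 0 1 0 0;10 0 1 0 0;10 0 1 0 0;10 0 1 0 0;10 0 1 0 0;10 0 0.8 0 0;10 0 0 0 0;10 0 0 0 0;10 0 0 0 0"
}}

```text
t: 25.37
tcp_pos: [0.4522, -0.3115, 0.1787]
tool_rot: [1.0, 0.018, -0.001, -0.001]
force: [-0.2, 0.5, -1.8]
finger_gap: 0.193
gripper_force: 98.1
```

```bash
python3 fr.py; python3 -c "
from h import *
s=readout.sense();print(s['tcp_pos'],s['force'],s['tool_rot'])"
```

```text
324 218.02 [ 0.5576 -0.0179] [153, 144, 124]
326 218.58 [ 0.5562 -0.0234] [148, 140, 123]
328 218.58 [ 0.5563 -0.0288] [104, 90, 60]
330 218.59 [ 0.5564 -0.0343] [147, 138, 116]
332 218.58 [ 0.5566 -0.0398] [152, 142, 125]
334 218.59 [ 0.5567 -0.0453] [152, 145, 127]
336 218.58 [ 0.5568 -0.0507] [151, 143, 124]
338 218.59 [ 0.5569 -0.0562] [153, 143, 126]
340 218.58 [ 0.5571 -0.0617] [153, 145, 127]
342 218.58 [ 0.5572 -0.0672] [152, 143, 124]
344 218.59 [ 0.5573 -0.0727] [154, 146, 126]
346 218.6 [ 0.5574 -0.0781] [118, 108, 85]
348 218.57 [ 0.5576 -0.0836] [44, 49, 49]
350 218.91 [ 0.5568 -0.0891] [57, 67, 76]
352 218.61 [ 0.5578 -0.0946] [48, 60, 66]
354 217.58 [ 0.5608 -0.1   ] [52, 60, 65]
356 216.97 [ 0.5626 -0.1055] [49, 57, 62]
358 217.48 [ 0.5613 -0.111 ] [57, 68, 75]
360 217.51 [ 0.5613 -0.1165] [54, 62, 69]
362 217.67 [ 0.561 -0.122] [50, 57, 66]
364 218.64 [ 0.5584 -0.1275] [40, 47, 56]
366 218.04 [ 0.5602 -0.133 ] [42, 50, 54]
yaw 0.04905603073937659 34
bar yaw 0.02238605314775328 bar x at -.0745 0.5599785892619954 lip x 0.5580955650846195
[ 0.45229241 -0.31126369  0.17884492] [-0.80049698  0.03611241 -1.2553815 ] [ 9.99839715e-01  1.78644952e-02 -7.00983254e-04 -9.55036485e-04]
```

{"method": "send_rows", "body": {
  "commands": "10 -0.19 0.17 0 0;10 0 0 0 0;10 0 0 0 0"
}}

```text
t: 25.67
tcp_pos: [0.449, -0.3158, 0.1794]
tool_rot: [1.0, 0.018, -0.0, -0.0]
force: [0.3, 0.7, -2.0]
finger_gap: 0.193
gripper_force: 98.1
```

Run:
```python
from h import *
st=readout.sense();print(st['tcp_pos'])
s=snap('wrist');b=snap('side')
W0=cv2.imread('pics/w2.png');W1=s['pixels'][:,:,::-1]
for I in(W0,W1):
    m=cv2.inRange(cv2.cvtColor(np.ascontiguousarray(I),cv2.COLOR_BGR2HSV),(5,180,60),(14,255,255));ys,xs=np.nonzero(m[:300]);print(xs.min(),xs.max(),ys.min())
    g=I[60,250:400].astype(int).sum(1);print((np.nonzero(g>0)[0]).size)
p=proj(b,st['tcp_pos']).astype(int);x,y=p-[70,60]
C=cv2.resize(b['pixels'][y:y+120,x:x+160,::-1],None,fx=2.5,fy=2.5,interpolation=cv2.INTER_CUBIC)
cl=proj(b,st['tcp_pos']+[.1324,.0046,-.0142]);print('claw px in crop',(cl-[x,y])*2.5)
cv2.imwrite('pics/s8.png',np.vstack([np.hstack([C,cv2.resize(W1[:300,160:480],(320,300))]),np.hstack([np.zeros((290,400,3),np.uint8),W0[:290,160:480]])]))
```

```text
[ 0.44901355 -0.31582453  0.17939505]
288 346 146
150
288 346 146
150
claw px in crop [290.66956898 115.61537346]
```

View pics/s8.png

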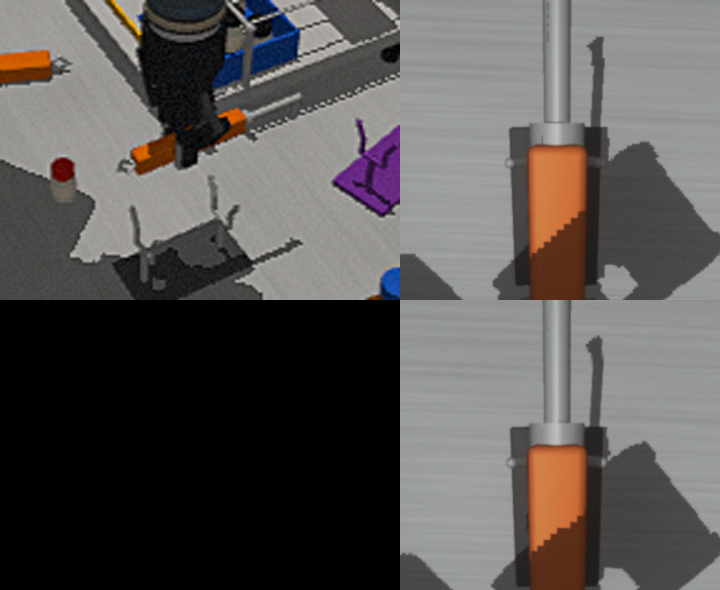

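There is no slip: the handle edges sit at the same pixels as at the first lift. I'll lower into the forks.

{"method": "send_rows", "body": {
  "commands": "10 0 -0.06 0.5 0;10 0 0 1 0;10 0 0 1 0;10 0 0 1 0;10 0 0 0.8 0;10 0 0 0.5 0;10 0 0 0.5 0;10 0 0 0.4 0;10 0 0 0.2 0;10 0 0 0.15 0;10 0 0 0.05 0;10 0 0 0 0;10 0 0 0 0"
}}

```text
t: 26.85
tcp_pos: [0.4495, -0.3154, 0.0579]
tool_rot: [1.0, 0.018, 0.0, 0.0]
force: [0.3, 0.6, -1.4]
finger_gap: 0.195
gripper_force: 98.1
```

{"method": "send_rows", "body": {
  "commands": "10 -0.03 -0.02 0.06 0;10 0 0 0.03 0;10 0 0 0 0;10 0 0 0 0"
}}

```text
t: 27.18
tcp_pos: [0.4487, -0.315, 0.0562]
tool_rot: [1.0, 0.018, 0.0, 0.0]
force: [-1.3, 0.5, 3.9]
finger_gap: 0.188
gripper_force: 99.0
```

Seated. I'll open and retreat upward.

{"method": "send_rows", "body": {
  "commands": "20 0 0 0 0;25 0 0 0 0;35 0 0 0 0;50 0 0 0 0;70 0 0 0 0;85 0 0 0 0;85 0 0 0 0;85 0 0 0 0;85 0 0 0 0;85 0 0 0 0;85 0 0 -0.3 0;85 0 0 -1 0;85 0 0 -1 0;85 0 0 -1 0;85 0 0 -1 0;85 0 0 -1 0;85 0 0 -1 0;85 0 0 -1 0;85 0 0 0 0;85 0 0 0 0"
}}

```text
t: 28.85
tcp_pos: [0.449, -0.3152, 0.2029]
tool_rot: [1.0, 0.018, 0.001, 0.001]
force: [-1.2, -0.0, 0.2]
finger_gap: 0.99
gripper_force: 0.0
```

```bash
python3 - <<'E'
from h import *
s=snap('wrist');b=snap('side');a=snap('top')
hsv=cv2.cvtColor(s['pixels'],cv2.COLOR_RGB2HSV);m=cv2.inRange(hsv,(5,180,60),(14,255,255))
for c in cv2.findContours(m,0,2)[0]:
    if cv2.contourArea(c)>300:
        r=cv2.minAreaRect(c);print(np.round(r[0],1),r[1],r[2],onz(s,*r[0],.077).round(4))
print(readout.sense()['tcp_pos'],readout.sense()['force'])
W=cv2.resize(s['pixels'][:,:,::-1],(400,300));T=cv2.resize(a['pixels'][120:240,240:400,::-1],(400,300))
C=cv2.resize(b['pixels'][190:365,290:440,::-1],(400,467))
R=np.vstack([C,np.zeros((133,400,3),np.uint8)])
cv2.imwrite('pics/s9.png',np.hstack([np.vstack([W,T]),R]))
E
python3 fr.py | tail -24
```

```text
[346.6 403.2] (31.33609962463379, 85.04164123535156) 19.29004669189453 [ 0.3118 -0.3441  0.077 ]
[316.5 219. ] (24.999996185302734, 163.99996948242188) 0.0 [ 0.4627 -0.3147  0.077 ]
[ 0.44786835 -0.31402068  0.20051436] [ 0.43997948 -0.71560775  0.29239515]
324 218.01 [ 0.5576 -0.0179] [153, 144, 124]
326 218.57 [ 0.5562 -0.0234] [153, 144, 125]
328 218.58 [ 0.5563 -0.0288] [103, 92, 63]
330 218.59 [ 0.5564 -0.0343] [148, 137, 118]
332 218.59 [ 0.5565 -0.0398] [154, 147, 127]
334 218.59 [ 0.5567 -0.0453] [153, 146, 127]
336 218.59 [ 0.5568 -0.0507] [152, 142, 124]
338 218.59 [ 0.5569 -0.0562] [153, 144, 127]
340 218.58 [ 0.5571 -0.0617] [151, 144, 124]
342 218.58 [ 0.5572 -0.0672] [155, 146, 128]
344 218.58 [ 0.5573 -0.0727] [157, 147, 130]
346 218.58 [ 0.5574 -0.0781] [155, 146, 126]
348 218.59 [ 0.5576 -0.0836] [154, 145, 125]
350 218.58 [ 0.5577 -0.0891] [151, 143, 125]
352 218.59 [ 0.5578 -0.0946] [152, 146, 124]
354 218.58 [ 0.5579 -0.1001] [153, 143, 123]
356 218.59 [ 0.5581 -0.1056] [112, 96, 71]
358 218.58 [ 0.5582 -0.111 ] [106, 93, 64]
360 218.59 [ 0.5583 -0.1165] [103, 88, 60]
362 218.58 [ 0.5585 -0.122 ] [143, 135, 117]
364 218.58 [ 0.5586 -0.1275] [152, 142, 123]
366 218.03 [ 0.5603 -0.133 ] [147, 139, 120]
yaw 0.02267191810099719 43
bar yaw 0.022242451421475257 bar x at -.0745 0.5599483193083002 lip x 0.5574429744201624
```

View pics/s9.png

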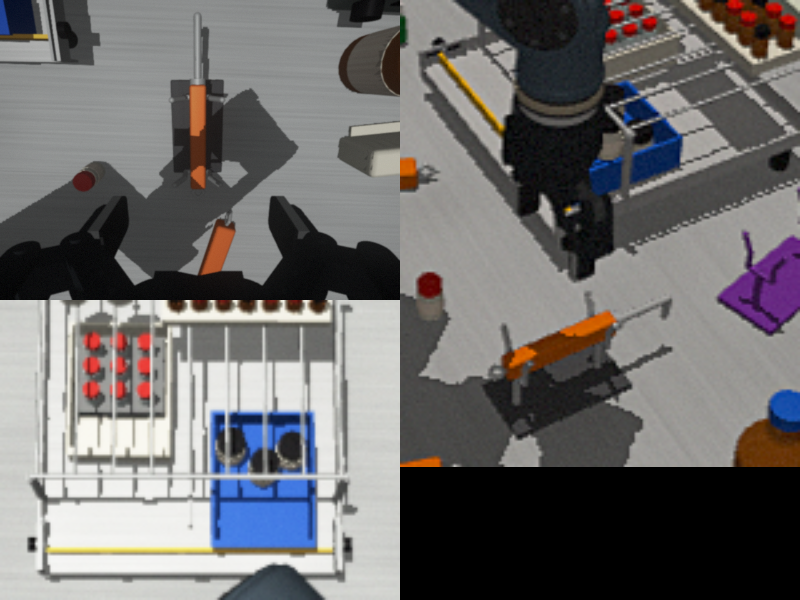

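The hook lies in both forks with its claw forward and down. The tray is square on the bar and the jars stand. Handing in.

```bash
python3 -c "
from station import sign_off
print(sign_off())"
```

```text
the job is handed in; nothing more can be done
None
```

The job is handed in: the blue tray is square and snug against the yellow stop bar after a final pull of about 9.6 N held for half a second (sliding took about 3.5 N), its three jars are standing, and the hook is back in both forks of its rest.

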